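Hang the loose socket on the empty hook of the rotary socket rack

ROBOT

A 6-joint arm with a two-finger parallel gripper is mounted at the origin on a cart in front of the work surface, level with it; the furniture and walls round the work are solid. World frame = base frame: x ahead of the robot, y to its left, z up, the work surface at z = 0. Lengths are in m, angles in rad, forces in N, time in s.
With the tool pointing down it reaches from about 0.375 to 0.925 m from the base axis. Payload 5.7 kg.
Tool frame: the origin (TCP) lies on the centre line of the jaws, within the pads' length; the fingertips stand arm.tips_ahead ahead of it and the grasp point (between the pads) lies 5 mm behind it (arm.tips_ahead is the distance from the TCP to the fingertips, in m); z points along the fingers, y is the line along which they close (so a half turn about z gives the same grasp; the last joint's range is limited). The gripper opens to 88 mm and grips with 3 to 60 N. Pads are 20 mm wide; open, the fingers measure 115 mm over their backs; the gripper's body (75 mm by 178 mm) begins 61 mm behind the grasp point.
Start: joints at [1.07, 0.359, 1.51, -0, 1.272, -0.115], TCP at [0.226, 0.556, 0.237] pointing down, gripper open.
Joint ranges: [-2.97, 2.97], [-1.01, 2.36], [0.21, 2.38], [-0.96, 4.11], [0.2, 2.71], [-2.98, 2.98]. Speed limits (rad/s): [2.39, 2.39, 3.14, 3.14, 3.14, 3.14].

INTERFACE

Orientations are given as a unit quaternion [x, y, z, w].
In Python, from station import arm, viewer gives the robot as it stands. The module is installed in compiled form; this text tells all that it offers.
- The arm moves only by the tool move_arm, never from a script. Its argument "commands" is a list that holds one entry, the list of rows, each a list of 5 numbers: the shift along the tool's x, y, z in m, then the turn about the tool's z in rad, then the opening in per cent of the stroke, from 0 (shut) to 100 (fully open). A call has 1 to 20 rows; each row is the pose to reach, as a shift and turn from the pose commanded when the call began, along the tool's axes at that moment; what a row does not reach only later rows make up. A row lasts 1/12 s, in which the tool goes at most 41.7 mm and 7.16 degrees, less where a joint would pass 70% of its speed; a pose out of reach is approached as far as the arm can. A call with a gripper value outside its range is refused whole. The fingers move at their own pace and stop on an object; "force" is the grip in N (left out, the last holds). Time passes only in rows, so rows that repeat a pose let the fingers close. It gives the time, the measured TCP pose, the force, the opening and the grip force at its end, in the units of the state.
- arm.read_state(): the state, without advancing time (a new reading comes with each control period).
- viewer.camera(name): name is "side" or "top"; returns (picture, depth): 400x640x3 uint8, red, green, blue; 400x640 float32, m along the optical axis (not along the pixel's ray), 0 where there is no reading.
- viewer.camera_params(name): a dict with "fx", "fy", "cx", "cy" (pixels), "k1" (the pictures are not rectified: a ray, as slopes to the right and down, at radius r is drawn at 1 + k1 r^2 times it, then the intrinsics apply), "T" (4x4, takes a point from camera to world coordinates). Camera axes: x right, y down, z forward; pixel columns grow to the right and rows downward; lengths in m; the calibration is good to about 2 mm. A picture is of the moment at which its call begins. camera_params takes no time and is no camera call.
- arm.job_done(): hands the job in; it is judged then, once.
The state is a dict: "t": time; "joints": joint angles; "qd": joint speeds; "tau": joint torques, N m; "tool_pos": TCP position; "eef_rot": TCP orientation; "force": force on the tool from outside, world axes, zero at the start; "wrist_torque": the same for the moment, N m; "grip_width": opening from 0.0 (shut) to 1.0 (fully open); "grip_force": force on a finger pad.
Only numpy, scipy, OpenCV 4.12 (cv2) and the standard library are available. Lean on these libraries where they do the work, as an engineer would, in place of code of your own. Each camera call takes 0.05 s, during which the arm holds its last target. There are 200 camera calls.

TASK

Turn the socket carousel until its empty hook stands over the red pointer on the foot, then hang the loose steel socket on that hook: its square hole must go over the hook's square sprung peg and the socket must sit fully down on the collar, upright and let go. The peg may stand at any angle, so feel for it by turning the socket under light pressure, stop turning as soon as the peg pops in, and be gentle throughout, never pressing or twisting with 25 N or more. Leave the hook at the pointer and everything else on the bench where it is.

Things in the scene. Friction and masses are not known exactly. Their poses are not given: they have to be found in the camera images.
- stand: Socket carousel: a fixed grey round foot, 176 mm wide and at most 16 mm high, with a 32 mm column that carries the turning hub. Origin: centre of the underside, on the vertical turning axis. Its -x axis points to the red pointer. The whole carousel, with all it carries, may be touched with less than 25 N only.
- hub (a point): Centre of the blue hub's top (56 mm wide, 90 mm above the bench). Four dark arms 90 degrees apart (14 mm wide, tops 78 mm above the bench) end 90 mm from the axis in upturned posts 20 mm thick, each under a round collar 38 mm wide. Three collars carry sockets 30 to 40 mm wide, tops 152 to 166 mm above the bench, which stay there and turn along; the fourth is the empty hook.
- pointer (a point): Top of the red upright tab of the pointer on the foot, 121 mm from the axis and 42 mm above the bench; the arms pass above it.
- turret (a joint): Carousel angle, rad: 0 = empty hook exactly over the red pointer, positive = counter-clockwise of it seen from above. Starts at -2.1 to -0.9, so turn it counter-clockwise; over the pointer means within 0.18 rad. It stays where left; friction 0.4 N m (4.5 N at a collar). A collar can be pushed along its circle with shut fingertips 10 to 20 mm below its top, beside the post and above the arm.
- seat (a point): Centre of the top of the empty hook's collar (38 mm wide, 6 mm thick), 90 mm from the axis, 106 mm above the bench; turns with the carousel; its -x axis points outward along the arm. The socket's underside must come down onto this collar.
- peg_top (a point): Centre of the brass square peg's flat shoulder, 15 mm above the collar when up; peg 20.5 mm across flats. A bevelled round nose, 20 mm wide, stands 5 mm above the shoulder and centres the hole. The peg is sprung: sinks straight down at most 10 mm, 3.6 N at first, 0.6 N more per mm. Its angle about the vertical varies and is NOT reported (this point's axes do not show it).
- peg_end (a point): Where the peg's shoulder stands when pressed down as far as it goes, 5 mm above the collar. It resists turning like a torsion spring (1.5 N m per rad) and turns at most 0.5 rad. It enters the socket's hole where the squares agree within about 5 degrees: a quarter turn under light pressure always meets that. When it pops in, the upward push vanishes; stop, for 0.3 rad more drives its flats with over 25 N.
- socket: The loose steel socket to hang: a round tube 40 mm wide, 60 mm high, 0.2 to 0.36 kg, standing upright on the bench; origin at the centre of its underside, z up. Its lower 22 mm has a square through-hole 22 mm wide with sides along the body's x and y axes; above that it is open and round. Grip it across its width in its upper half.
- pill_jar: Bystander: small white plastic jar with lid, 48 mm wide, 85 mm high; origin at the centre of its underside. Must stay where it is.
- pedal_black: Bystander: black bicycle pedal with orange reflectors, 88x122x22 mm, lying flat; origin at the centre of its underside. Must stay where it is.

How it is judged:
On the way:
1. the empty hook stands over the red pointer (within 0.18 rad) and is at rest, the socket not yet at it (value of joint turret between -0.18 and 0.18 rad and velocity of joint turret between -0.05 and 0.05 rad/s and horizontal distance between socket and seat above 0.04 m), for 0.2 s.
At the end, for the whole second after the job is handed in: The socket sits on the empty hook's collar: centred within 4 mm, its underside within 4 mm of the collar's top, upright within 0.07 rad, at rest and let go; the empty hook is within 0.18 rad of the red pointer (horizontal distance between socket and seat below 0.004 m and z of socket in the frame of seat between -0.003 and 0.004 m and angle between socket's own z axis and vertical below 0.07 rad and value of joint turret between -0.18 and 0.18 rad and linear speed of socket below 0.02 m/s and contact force between the fingers and socket below 0.1 N); the robot touches nothing.
It fails at once if the socket presses or twists on the carousel with more than 25 N (contact force between socket and stand above 25 N).
It fails at once if the robot pushes the carousel with more than 25 N (contact force between any of the fingers, the arm and stand above 25 N).
It fails at once if a bystander is moved by more than 30 mm (distance of any of pill_jar, pedal_black from where it was at the start of the episode above 0.03 m).
It also fails if it takes over 69 s, if anything falls off the work surface, if the arm or the gripper's body presses on something with over 40 N, if the wrist force passes 120 N, or if a joint passes its speed limit or range.

## Working session

There is one attempt and no reset: what is moved stays moved. The work goes in short steps, Python scripts to look and compute and a tool call to move; the robot and the scene stay as the last step left them, time stands still between calls to the robot, and variables do not carry over. Pictures are saved under pics/ and viewed, at most 10 in all, crops included, and the job is handed in when it is done.

Besides the shell and the picture viewer there is one more tool, called as name(argument=value, ...) on one line, values as JSON. move_arm: Moves the arm, as the interface text tells. Its arguments: {"type":"object","properties":{"commands":{"type":"array","items":{"type":"array","items":{"type":"array","items":{"type":"number"}}}},"force":{"type":"number"}},"required":["commands"]}

```bash
mkdir -p pics; cat > h.py <<'E'
import numpy as np, cv2
from station import arm, viewer
def snap(n,f):
    p,d=viewer.camera(n); cv2.imwrite(f'pics/{f}.png',p[:,:,::-1]); np.save(f'pics/{f}.npy',d); return p,d
def cloud(n,d):
    c=viewer.camera_params(n); v,u=np.mgrid[0:400,0:640]
    x=(u-c['cx'])/c['fx']; y=(v-c['cy'])/c['fy']; a,b=x.copy(),y.copy()
    for _ in range(8):
        s=1+c['k1']*(a*a+b*b); a=x/s; b=y/s
    P=np.stack([a*d,b*d,d],-1); return P@c['T'][:3,:3].T+c['T'][:3,3]
E
python3 - <<'E'
from h import *
for n in('top','side'):
    p,d=snap(n,n+'0'); c=viewer.camera_params(n); print(n,c['fx'],c['T'].round(3).tolist())
s=arm.read_state(); print(s, arm.tips_ahead)
E
```

```text
top 363.0102020470224 [[0.013, -0.983, 0.184, 0.367], [-1.0, -0.011, 0.013, -0.094], [-0.01, -0.184, -0.983, 0.934], [0.0, 0.0, 0.0, 1.0]]
side 381.51352802529635 [[0.858, -0.401, 0.32, 0.222], [-0.513, -0.679, 0.525, -0.55], [0.007, -0.615, -0.789, 0.853], [0.0, 0.0, 0.0, 1.0]]
{'t': 0.1, 'joints': array([ 1.06988194e+00,  3.59403277e-01,  1.51135680e+00,  2.72827354e-05,
        1.27251802e+00, -1.15109402e-01]), 'qd': array([-3.80200140e-04, -1.45577051e-03, -2.21261896e-03, -5.60352181e-05,
        7.35436806e-04,  3.84791341e-04]), 'tau': array([-1.32218083e-04, -5.16357636e+01, -2.71404541e+01,  6.78610615e-02,
        2.75992637e-02, -5.74006617e-05]), 'tool_pos': array([0.22548372, 0.55534319, 0.23589893]), 'eef_rot': array([ 1.91712235e-01,  9.81450818e-01, -7.99109076e-04, -2.67905413e-04]), 'force': array([-1.03667874, -0.18619046,  0.00627477]), 'wrist_torque': array([ 0.00044839, -0.04516774,  0.05421466]), 'grip_force': 0.0, 'grip_width': 1.0014638662633817} 0.014
```

View pics/top0.png

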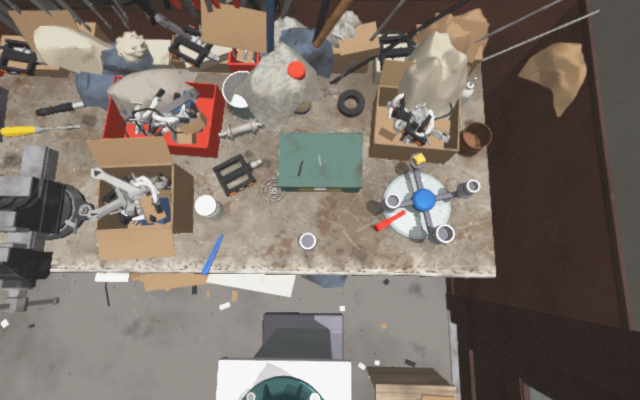

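View pics/side0.png

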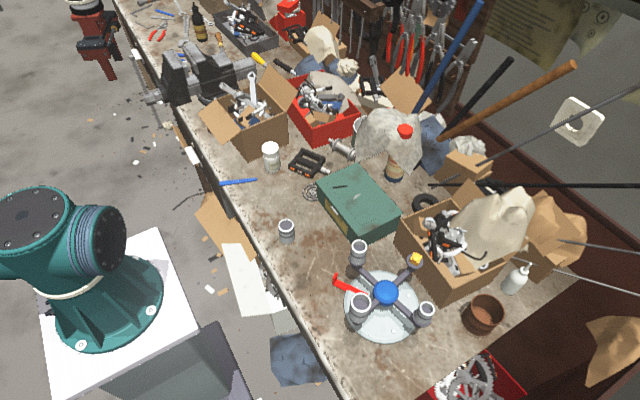

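The top view shows the hub at (424,200), the yellow peg at (418,159), the pointer at about (390,220) and the loose socket at (308,241). The jar is at (207,206) and the pedal at (237,173).

```bash
python3 - <<'E'
from h import *
for n,pts in (('top',dict(hub=(424,200),peg=(418,159),ptr=(380,228),ptr2=(402,213),sock=(308,241),s1=(392,201),s2=(472,187),s3=(445,233),green=(320,160),box=(380,140))),('side',dict(hub=(386,292),peg=(415,258),sock=(286,226),ptr=(336,279)))):
    P=cloud(n,np.load(f'pics/{n}0.npy'))
    for k,(u,v) in pts.items(): print(n,k,P[v,u].round(3),np.median(P[v-3:v+4,u-3:u+4].reshape(-1,3),0).round(3))
    p=cv2.imread(f'pics/{n}0.png')
    # hub blue, socket-height points
    b,g,r=[p[:,:,i].astype(int) for i in range(3)]
    z=P[:,:,2]
    h,(u,v)=None,pts['hub']; yy,xx=np.mgrid[0:400,0:640]
    m=(b>r+60)&(np.hypot(xx-u,yy-v)<25)&(abs(z-.09)<.006); print('hub',P[m].mean(0),(P[m].min(0)+P[m].max(0))/2)
    u,v=pts['sock']; m=(np.hypot(xx-u,yy-v)<18)&(abs(z-.06)<.006); Q=P[m]; print('sock top',(Q.min(0)+Q.max(0))/2,np.ptp(Q,0))
    u,v=pts['peg']; m=(np.hypot(xx-u,yy-v)<15)&(z>.112)&(z<.135)&(r>b+60); Q=P[m]; print('peg',(Q.min(0)+Q.max(0))/2,np.ptp(Q,0))
    u,v=pts['ptr']; m=(np.hypot(xx-u,yy-v)<25)&(r>g+80)&(z>.034)&(z<.05); Q=P[m]; print('ptr',Q.mean(0),np.ptp(Q,0))
a=cv2.imread('pics/top0.png')[140:255,280:500]; cv2.imwrite('pics/c1.png',cv2.resize(a,None,fx=3.6,fy=3.6,interpolation=cv2.INTER_CUBIC))
E
```

```text
top hub [ 0.528 -0.327  0.093] [ 0.528 -0.327  0.091]
top peg [ 0.616 -0.307  0.13 ] [ 0.617 -0.307  0.126]
top ptr [ 0.466 -0.231  0.043] [ 0.468 -0.236  0.012]
top ptr2 [ 0.508 -0.291  0.019] [ 0.508 -0.291  0.018]
top sock [ 0.431 -0.055  0.058] [ 0.431 -0.055  0.056]
top s1 [ 0.515 -0.243  0.142] [ 0.515 -0.243  0.141]
top s2 [ 0.55  -0.422  0.137] [ 0.55  -0.422  0.138]
top s3 [ 0.446 -0.354  0.147] [ 0.446 -0.354  0.146]
top green [ 0.625 -0.082  0.085] [ 0.626 -0.082  0.081]
top box [ 0.707 -0.241  0.005] [ 0.707 -0.238  0.006]
hub [ 0.53065613 -0.32845849  0.088608  ] [ 0.53047252 -0.3291984   0.08930585]
sock top [ 0.43086088 -0.05533442  0.0596771 ] [0.0383302  0.03836819 0.01124763]
peg [ 0.61923829 -0.31195604  0.12206835] [0.02576398 0.02627918 0.01689304]
ptr [ 0.4686486  -0.22613938  0.04283651] [0.01437474 0.0093792  0.01173408]
side hub [ 0.528 -0.332  0.091] [ 0.529 -0.332  0.089]
side peg [ 0.614 -0.313  0.129] [ 0.617 -0.311  0.125]
side sock [ 0.434 -0.052  0.054] [ 0.434 -0.052  0.056]
side ptr [ 0.474 -0.226  0.022] [ 0.474 -0.226  0.016]
hub [ 0.53125578 -0.3291858   0.08731272] [ 0.53127234 -0.32801859  0.08786271]
sock top [ 0.43281585 -0.05149918  0.05983819] [0.03918177 0.03955236 0.01163784]
peg [ 0.63030568 -0.31060753  0.12099284] [0.0461467  0.02436063 0.01765162]
ptr [ 0.469955   -0.22463333  0.04187359] [0.01399625 0.01266356 0.01186313]
```

View pics/c1.png

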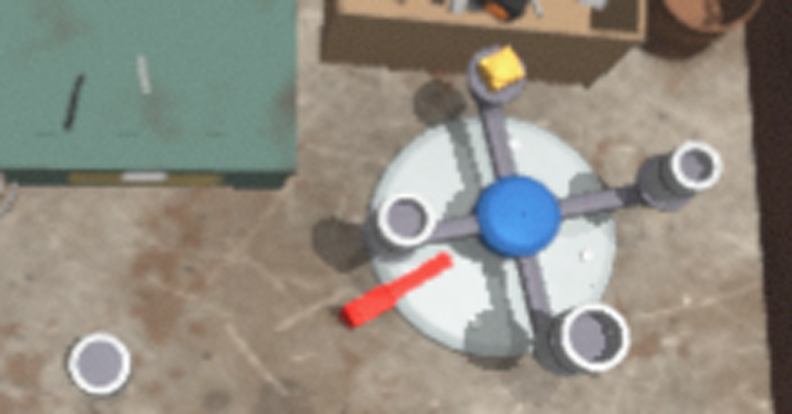

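```bash
cat >> h.py <<'E'
HUB=np.array([.5305,-.329])
def rows(targets, grip, s=None):
    """targets: (x,y,z,yaw of tool y) -> shift rows from the present pose"""
    from scipy.spatial.transform import Rotation as R
    s=s or arm.read_state(); M=R.from_quat(s['eef_rot']).as_matrix(); y0=np.arctan2(M[1,1],M[0,1]); out=[]
    for x,y,z,w in targets:
        d=M.T@(np.array([x,y,z])-s['tool_pos']); out.append([*(round(float(q),4) for q in d),round(float(y0-w),3),grip])
    print('yaw now',round(float(y0),3)); print(str(out).replace(' ',''))
def hook(deg,t,z=.106,rad=.09):
    a=np.radians(deg); p=HUB+rad*np.array([np.cos(a),np.sin(a)])+t*np.array([-np.sin(a),np.cos(a)])
    return (*p,z,a-np.pi/2)
E
python3 - <<'E'
from h import *
P=cloud('top',np.load('pics/top0.npy')).reshape(-1,3)
for x in (.62,.65,.68,.71,.74,.77):
    print(x,[round(float(max(P[(abs(P[:,0]-x)<.015)&(abs(P[:,1]-y)<.02)][:,2],default=0)),2) for y in (-.5,-.46,-.42,-.38,-.34,-.3,-.26,-.22,-.18)])
x,y,z,w=hook(11.4,-.055)
print(x,y,w); rows([(x,y,.236,w)],0)
E
```

```text
0.62 [0.01, 0.01, 0.01, 0.01, 0.13, 0.13, 0.01, 0.01, 0.08]
0.65 [0.06, 0.07, 0.11, 0.12, 0.11, 0.11, 0.11, 0.11, 0.08]
0.68 [0.08, 0.08, 0.11, 0.13, 0.14, 0.14, 0.15, 0.12, 0.08]
0.71 [0.07, 0.07, 0.11, 0.13, 0.14, 0.14, 0.15, 0.12, 0.08]
0.74 [0.07, 0.07, 0.12, 0.17, 0.18, 0.18, 0.14, 0.12, 0.01]
0.77 [0.01, 0.01, 0.18, 0.23, 0.24, 0.24, 0.17, 0.11, 0.02]
0.6295955594368068 -0.3651257539700734 -1.371828792067543
yaw now 1.185
[[-0.7208,-0.7007,0.0009,2.557,0]]
```

move_arm(commands=[[[-0.72, -0.7, 0, 2.557, 0], [-0.72, -0.7, 0, 2.557, 0], [-0.72, -0.7, 0, 2.557, 0], [-0.72, -0.7, 0, 2.557, 0], [-0.72, -0.7, 0, 2.557, 0], [-0.72, -0.7, 0, 2.557, 0], [-0.72, -0.7, 0, 2.557, 0], [-0.72, -0.7, 0, 2.557, 0], [-0.72, -0.7, 0, 2.557, 0], [-0.72, -0.7, 0, 2.557, 0], [-0.72, -0.7, 0, 2.557, 0], [-0.72, -0.7, 0, 2.557, 0], [-0.72, -0.7, 0, 2.557, 0], [-0.72, -0.7, 0, 2.557, 0], [-0.72, -0.7, 0, 2.557, 0], [-0.72, -0.7, 0, 2.557, 0], [-0.72, -0.7, 0, 2.557, 0], [-0.72, -0.7, 0, 2.557, 0], [-0.72, -0.7, 0, 2.557, 0], [-0.72, -0.7, 0, 2.557, 0]]], force=20)

```text
t: 1.77
tool_pos: [0.5608, -0.2092, 0.2362]
eef_rot: [0.992, 0.124, -0.0, -0.0]
force: [-0.3, 0.6, 0.3]
grip_width: 0.004
grip_force: 0.0
```

```bash
python3 - <<'E'
from h import *
x,y,z,w=hook(11.4,-.055)
rows([(x,y,.236,w),(x,y,.106,w)],0); s=arm.read_state(); print(s['t'],s['tool_pos'],s['joints'],s['grip_width'])
E
```

```text
yaw now -1.322
[[0.0282,0.1681,0.0001,0.05,0],[0.0283,0.1681,0.1301,0.05,0]]
1.7667 [ 0.56084487 -0.2092067   0.23623263] [-4.72411803e-01  3.57570304e-01  1.51334439e+00  3.18601723e-05
  1.27154729e+00  8.49278559e-01] 0.0044916091784471725
```

move_arm(commands=[[[0.028, 0.168, 0, 0.05, 0], [0.028, 0.168, 0, 0.05, 0], [0.028, 0.168, 0, 0.05, 0], [0.028, 0.168, 0, 0.05, 0], [0.028, 0.168, 0, 0.05, 0], [0.028, 0.168, 0, 0.05, 0]]])

```text
t: 2.27
tool_pos: [0.6304, -0.365, 0.2351]
eef_rot: [0.995, 0.101, -0.0, -0.0]
force: [-0.2, 0.6, -0.8]
grip_width: 0.001
grip_force: 0.0
```

```bash
python3 - <<'E'
from h import *
x,y,z,w=hook(11.4,-.055)
rows([(x,y,.236,w),(x,y,.106,w)],0); s=arm.read_state(); print(s['t'],s['tool_pos'],s['joints'],s['grip_width'])
E
```

```text
yaw now -1.368
[[-0.0008,-0.0,-0.0009,0.004,0],[-0.0007,0.0,0.1291,0.004,0]]
2.2667 [ 0.63040275 -0.36500164  0.2350994 ] [-6.19406504e-01  5.47427876e-01  1.19806116e+00 -3.07312554e-04
  1.39714285e+00  7.48253110e-01] 0.0007242051609300807
```

move_arm(commands=[[[0, 0, 0.03, 0, 0], [0, 0, 0.065, 0, 0], [0, 0, 0.1, 0, 0], [0, 0, 0.12, 0, 0], [0, 0, 0.129, 0, 0], [0, 0, 0.129, 0, 0]]])

```text
t: 2.77
tool_pos: [0.6284, -0.3599, 0.1051]
eef_rot: [0.995, 0.103, -0.002, -0.002]
force: [0.5, -0.0, 0.0]
grip_width: 0.004
grip_force: 0.0
```

```bash
python3 - <<'E'
from h import *
T=[hook(11.4,t) for t in(-.047,-.041,-.037,-.034)]+[hook(a,-.0325) for a in (12.5,14.5,17,20,23.5,27,31,35,39,43,47,51,55,59,63,67)]
rows(T,0); s=arm.read_state(); print(s['t'],s['tool_pos'],s['force'])
E
```

```text
yaw now -1.364
[[0.0002,-0.0027,-0.0009,0.008,0],[0.0002,-0.0087,-0.0009,0.008,0],[0.0003,-0.0127,-0.0009,0.008,0],[0.0003,-0.0157,-0.0009,0.008,0],[0.0009,-0.0189,-0.0008,-0.011,0],[0.002,-0.0221,-0.0008,-0.046,0],[0.0031,-0.0261,-0.0008,-0.09,0],[0.0043,-0.031,-0.0008,-0.142,0],[0.0053,-0.0367,-0.0008,-0.203,0],[0.0059,-0.0425,-0.0008,-0.265,0],[0.0062,-0.0492,-0.0007,-0.334,0],[0.0061,-0.0559,-0.0007,-0.404,0],[0.0055,-0.0625,-0.0007,-0.474,0],[0.0044,-0.0691,-0.0006,-0.544,0],[0.0029,-0.0756,-0.0006,-0.614,0],[0.0009,-0.082,-0.0006,-0.683,0],[-0.0015,-0.0882,-0.0005,-0.753,0],[-0.0044,-0.0943,-0.0005,-0.823,0],[-0.0077,-0.1001,-0.0004,-0.893,0],[-0.0113,-0.1057,-0.0004,-0.963,0]]
2.7667 [ 0.62836354 -0.35993381  0.10507958] [ 0.53561405 -0.03029998  0.04275114]
```

move_arm(commands=[[[0, -0.003, -0.001, 0.008, 0], [0, -0.009, -0.001, 0.008, 0], [0, -0.013, -0.001, 0.008, 0], [0, -0.016, -0.001, 0.008, 0], [0.001, -0.019, -0.001, -0.011, 0], [0.002, -0.022, -0.001, -0.046, 0], [0.003, -0.026, -0.001, -0.09, 0], [0.004, -0.031, -0.001, -0.142, 0], [0.005, -0.037, -0.001, -0.203, 0], [0.006, -0.043, -0.001, -0.265, 0], [0.006, -0.049, -0.001, -0.334, 0], [0.006, -0.056, -0.001, -0.404, 0], [0.006, -0.063, -0.001, -0.474, 0], [0.004, -0.069, -0.001, -0.544, 0], [0.003, -0.076, -0.001, -0.614, 0], [0.001, -0.082, -0.001, -0.683, 0], [-0.002, -0.088, -0.001, -0.753, 0], [-0.004, -0.094, -0.001, -0.823, 0], [-0.008, -0.1, 0, -0.893, 0], [-0.011, -0.106, 0, -0.963, 0]]])

```text
t: 4.43
tool_pos: [0.6015, -0.2622, 0.1096]
eef_rot: [0.833, 0.553, 0.002, 0.004]
force: [4.8, -2.1, 1.2]
grip_width: 0.005
grip_force: 2.7
```

```bash
python3 - <<'E'
from h import *
s=arm.read_state(); print(s['t'],s['tool_pos'],s['force'],hook(67,-.0325))
T=[hook(a,-.0325) for a in (71,75,79,83,87,91,95,99,102.5,106,109,112,114.5,116.5,118)]
rows(T,0)
p,d=snap('top','top1'); P=cloud('top',d); z=P[:,:,2]; r,b=p[:,:,0].astype(int),p[:,:,2].astype(int)
m=(r>b+60)&(z>.1)&(z<.135)&(np.hypot(P[:,:,0]-HUB[0],P[:,:,1]-HUB[1])<.12); Q=P[m]; c=Q.mean(0); print(len(Q),c,np.degrees(np.arctan2(c[1]-HUB[1],c[0]-HUB[0])))
E
```

```text
4.4333 [ 0.60149056 -0.26215732  0.10963366] [ 4.75642073 -2.05920919  1.2497084 ] (np.float64(0.5955822093012388), np.float64(-0.2588533248651818), 0.106, np.float64(-0.4014257279586957))
yaw now -0.398
[[0.0028,-0.0131,0.0035,-0.066,0],[0.0045,-0.0196,0.0035,-0.136,0],[0.0056,-0.0262,0.0034,-0.206,0],[0.0063,-0.0328,0.0034,-0.276,0],[0.0066,-0.0395,0.0033,-0.345,0],[0.0063,-0.0462,0.0032,-0.415,0],[0.0057,-0.0528,0.0032,-0.485,0],[0.0045,-0.0594,0.0031,-0.555,0],[0.0031,-0.0651,0.0031,-0.616,0],[0.0014,-0.0706,0.003,-0.677,0],[-0.0004,-0.0753,0.003,-0.729,0],[-0.0024,-0.0799,0.003,-0.782,0],[-0.0042,-0.0837,0.0029,-0.825,0],[-0.0058,-0.0866,0.0029,-0.86,0],[-0.007,-0.0888,0.0029,-0.886,0]]
0 [nan nan nan] nan<stdin>:6: RuntimeWarning: Mean of empty slice.
  ret = um.true_divide(
```

move_arm(commands=[[[0.001, -0.008, 0.001, -0.066, 0], [0.003, -0.016, 0.002, -0.136, 0], [0.005, -0.024, 0.002, -0.206, 0], [0.006, -0.032, 0.002, -0.276, 0], [0.006, -0.039, 0.002, -0.345, 0], [0.006, -0.046, 0.002, -0.415, 0], [0.006, -0.053, 0.002, -0.485, 0], [0.005, -0.059, 0.002, -0.555, 0], [0.003, -0.065, 0.002, -0.616, 0], [0.001, -0.071, 0.002, -0.677, 0], [0, -0.075, 0.002, -0.729, 0], [-0.002, -0.08, 0.002, -0.782, 0], [-0.004, -0.083, 0.002, -0.825, 0], [-0.004, -0.083, 0.002, -0.825, 0], [-0.004, -0.083, 0.002, -0.825, 0]]])

```text
t: 5.73
tool_pos: [0.5214, -0.2329, 0.1066]
eef_rot: [0.544, 0.839, 0.0, 0.002]
force: [3.1, 0.2, 2.6]
grip_width: 0.005
grip_force: 1.7
```

```bash
cat >> h.py <<'E'
def hookang(f):
    for n in('top','side'):
        p,d=snap(n,f+n); P=cloud(n,d); z=P[:,:,2]; r,g,b=[p[:,:,i].astype(int) for i in range(3)]
        m=(r>b+60)&(g>b+40)&(z>.1)&(z<.135)&(np.hypot(P[:,:,0]-HUB[0],P[:,:,1]-HUB[1])<.12); Q=P[m]
        if len(Q): c=(Q.min(0)+Q.max(0))/2; print(n,len(Q),c,np.hypot(*(c[:2]-HUB)),np.degrees(np.arctan2(c[1]-HUB[1],c[0]-HUB[0])))
E
python3 - <<'E'
from h import *
s=arm.read_state(); print(s['t'],s['tool_pos'],s['force'],hook(114.5,-.0325))
hookang('t2')
rows([hook(a,-.0325) for a in (114.5,116.5,118,119.5,120.5)],0)
E
```

```text
5.7333 [ 0.52135271 -0.23291718  0.1066317 ] [3.14903154 0.23756176 2.56996285] (np.float64(0.5227513494644261), np.float64(-0.23362595523478336), 0.106, np.float64(0.4276056667386108))
yaw now 0.422
[[-0.0015,0.001,0.0003,-0.006,0],[-0.0004,-0.0021,0.0003,-0.041,0],[0.0003,-0.0045,0.0003,-0.067,0],[0.001,-0.0069,0.0003,-0.093,0],[0.0014,-0.0086,0.0003,-0.111,0]]
```

View pics/t2side.png

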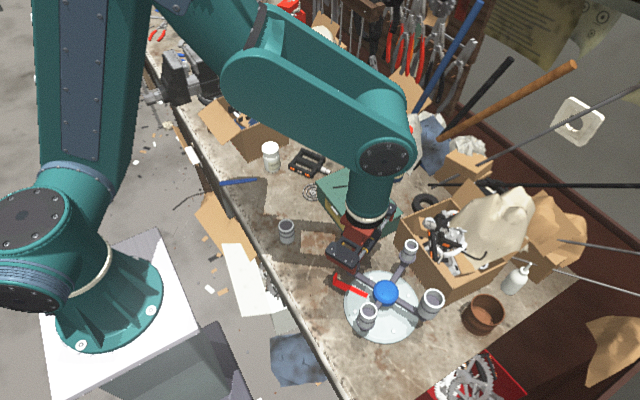

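The picture shows the hook under the gripper near the pointer tip at about (335,279), with the carried sockets at (411,246), (433,302) and (367,317). I'll make the last few degrees slowly, then back off and look.

move_arm(commands=[[[0, -0.002, 0, -0.03, 0], [0, -0.004, 0, -0.05, 0], [0, -0.006, 0, -0.08, 0], [0.001, -0.007, 0, -0.1, 0], [0.001, -0.007, 0, -0.1, 0], [0, 0.01, 0, -0.1, 0], [-0.001, 0.02, 0, -0.1, 0], [-0.001, 0.02, -0.04, -0.1, 0], [-0.001, 0.02, -0.08, -0.1, 0], [-0.001, 0.02, -0.12, -0.1, 0], [-0.001, 0.02, -0.12, -0.1, 0]]])

```text
t: 6.75
tool_pos: [0.542, -0.227, 0.2329]
eef_rot: [0.5, 0.866, -0.0, 0.005]
force: [1.2, -0.4, 1.6]
grip_width: 0.002
grip_force: 0.0
```

```bash
python3 - <<'E'
from h import *
rows([(.432,-.0535,.225,.55)],100)
E
```

```text
yaw now 0.523
[[0.2053,-0.0087,0.0059,-0.027,100]]
```

move_arm(commands=[[[0.205, -0.009, 0.006, -0.03, 100], [0.205, -0.009, 0.006, -0.03, 100], [0.205, -0.009, 0.006, -0.03, 100], [0.205, -0.009, 0.006, -0.03, 100], [0.205, -0.009, 0.006, -0.03, 100], [0.205, -0.009, 0.006, -0.03, 100], [0.205, -0.009, 0.006, -0.03, 100], [0.205, -0.009, 0.006, -0.03, 100]]])

```text
t: 7.42
tool_pos: [0.4288, -0.0523, 0.2197]
eef_rot: [0.487, 0.873, -0.0, 0.0]
force: [0.7, -0.2, -0.5]
grip_width: 0.571
grip_force: 0.0
```

```bash
python3 - <<'E'
from h import *
hookang('t3')
rows([(.432,-.0535,.13,.55),(.432,-.0535,.04,.55)],100)
a=cv2.imread('pics/t3top.png')[140:255,280:500]; b=cv2.imread('pics/t3side.png')[200:330,260:460]
f=lambda q,k:cv2.resize(q,None,fx=k,fy=k,interpolation=cv2.INTER_CUBIC)
a=f(a,2.6);b=f(b,2.2);o=np.zeros((a.shape[0]+b.shape[0],max(a.shape[1],b.shape[1]),3),np.uint8);o[:a.shape[0],:a.shape[1]]=a;o[a.shape[0]:,:b.shape[1]]=b;cv2.imwrite('pics/c3.png',o)
E
```

```text
top 94 [ 0.48931135 -0.25055875  0.1186629 ] 0.08859760026604858 117.70347693052436
side 117 [ 0.48981369 -0.24814095  0.11841884] 0.09051829274878437 116.71043016081478
yaw now 0.552
[[-0.0017,0.0018,0.0897,0.002,100],[-0.0016,0.0018,0.1797,0.002,100]]
```

View pics/c3.png

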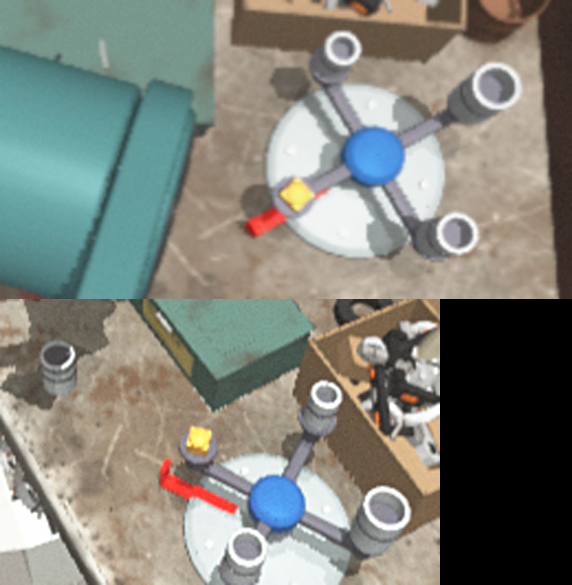

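The hook stands at 117.2° and the pointer at 120.5°, so the offset is -0.06 rad, which is fine. Next I grasp the socket.

move_arm(commands=[[[-0.002, 0.002, 0.03, 0, 100], [-0.002, 0.002, 0.07, 0, 100], [-0.002, 0.002, 0.11, 0, 100], [-0.002, 0.002, 0.14, 0, 100], [-0.002, 0.002, 0.16, 0, 100], [-0.002, 0.002, 0.18, 0, 100], [-0.002, 0.002, 0.18, 0, 100], [-0.002, 0.002, 0.18, 0, 100], [-0.002, 0.002, 0.18, 0, 30], [-0.002, 0.002, 0.18, 0, 30], [-0.002, 0.002, 0.18, 0, 30], [-0.002, 0.002, 0.18, 0, 30], [-0.002, 0.002, 0.18, 0, 30], [-0.002, 0.002, 0.18, 0, 30], [-0.002, 0.002, 0.18, 0, 30], [-0.002, 0.002, 0.18, 0, 30]]], force=20)

```text
t: 8.85
tool_pos: [0.4316, -0.0525, 0.0399]
eef_rot: [0.487, 0.873, 0.0, 0.0]
force: [0.5, -1.3, -0.1]
grip_width: 0.435
grip_force: 20.3
```

move_arm(commands=[[[-0.002, 0, -0.02, 0, 30], [-0.002, 0, -0.06, 0, 30], [-0.002, 0, -0.1, 0, 30], [-0.002, 0, -0.14, 0, 30], [-0.002, 0, -0.16, 0, 30], [-0.002, 0, -0.16, 0, 30]]])

```text
t: 9.35
tool_pos: [0.4351, -0.055, 0.2039]
eef_rot: [0.487, 0.873, 0.001, 0.004]
force: [1.3, -1.0, -2.1]
grip_width: 0.433
grip_force: 20.0
```

```bash
python3 - <<'E'
from h import *
s=arm.read_state(); print(s['t'],s['tool_pos'],s['force'],s['joints'][5])
rows([(.4895,-.249,.20,.55)],30)
E
```

```text
9.35 [ 0.43508412 -0.05499807  0.20393997] [ 1.28090921 -0.99958618 -2.08393021] -0.8365290003306981
yaw now 0.553
[[-0.1936,-0.0557,0.0049,0.003,30]]
```

move_arm(commands=[[[-0.03, -0.009, 0, 0, 30], [-0.065, -0.019, 0, 0, 30], [-0.1, -0.029, 0, 0, 30], [-0.135, -0.039, 0, 0, 30], [-0.165, -0.047, 0.001, 0, 30], [-0.185, -0.053, 0.003, 0, 30], [-0.194, -0.056, 0.005, 0, 30], [-0.194, -0.056, 0.005, 0, 30], [-0.194, -0.056, 0.005, 0, 30], [-0.194, -0.056, 0.005, 0, 30]]])

```text
t: 10.18
tool_pos: [0.4853, -0.2468, 0.1937]
eef_rot: [0.487, 0.873, 0.0, -0.001]
force: [-0.5, -0.2, -2.0]
grip_width: 0.436
grip_force: 20.0
```

```bash
python3 - <<'E'
from h import *
s=arm.read_state(); print(s['t'],s['tool_pos'],s['force'],s['joints'][5])
rows([(.4895,-.249,.20,.55),(.4895,-.249,.170,.55)],30)
for n in('top','side'): snap(n,'h_'+n)
f=lambda q,k:cv2.resize(q,None,fx=k,fy=k,interpolation=cv2.INTER_CUBIC)
b=cv2.imread('pics/h_side.png')[190:320,280:430]; a=cv2.imread('pics/h_top.png')[165:255,340:450]
a=f(a,3);b=f(b,3.0)[:, :450];o=np.zeros((max(a.shape[0],b.shape[0]),a.shape[1]+b.shape[1],3),np.uint8);o[:a.shape[0],:a.shape[1]]=a;o[:b.shape[0],a.shape[1]:]=b;cv2.imwrite('pics/c4.png',o)
E
```

```text
10.1833 [ 0.48530774 -0.2468134   0.1937447 ] [-0.53581882 -0.21501956 -2.02749628] -1.15140162066991
yaw now 0.554
[[-0.004,0.0024,-0.0063,0.004,30],[-0.0041,0.0024,0.0237,0.004,30]]
```

View pics/c4.png

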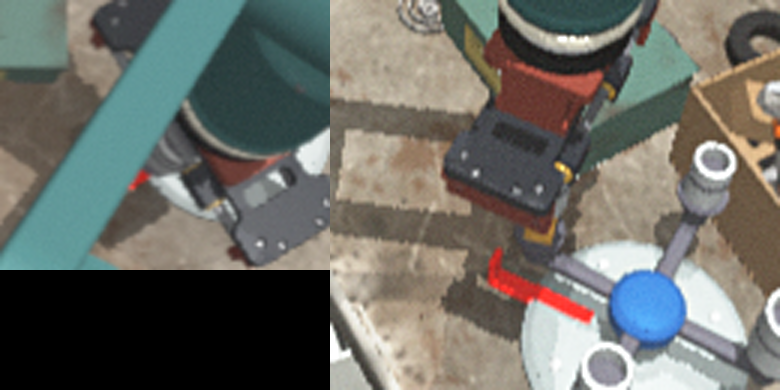

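The gripper hides the socket from both cameras, so I'll go by feel from here. I correct the xy position and lower to just above the nose.

move_arm(commands=[[[-0.004, 0.002, 0, 0, 30], [-0.004, 0.002, 0.01, 0, 30], [-0.004, 0.002, 0.018, 0, 30], [-0.004, 0.002, 0.023, 0, 30], [-0.004, 0.002, 0.023, 0, 30], [-0.004, 0.002, 0.023, 0, 30], [-0.004, 0.002, 0.023, 0, 30]]])

```text
t: 10.87
tool_pos: [0.4902, -0.2511, 0.1716]
eef_rot: [0.487, 0.873, -0.0, -0.0]
force: [1.2, -0.1, -2.7]
grip_width: 0.437
grip_force: 20.0
```

```bash
python3 - <<'E'
from h import *
s=arm.read_state(); print(s['t'],s['tool_pos'],s['force'],s['wrist_torque'])
rows([(.4895,-.249,.16,.55)],30)
E
```

```text
10.8667 [ 0.49023793 -0.25111533  0.17157479] [ 1.21506934 -0.14458182 -2.66039858] [-0.0587878   0.0227909  -0.03809184]
yaw now 0.553
[[0.0022,0.0005,0.0116,0.003,30]]
```

move_arm(commands=[[[0.002, 0, 0.002, 0, 30], [0.002, 0, 0.004, 0, 30], [0.002, 0, 0.006, 0, 30], [0.002, 0, 0.008, 0, 30], [0.002, 0, 0.009, 0, 30], [0.002, 0, 0.01, 0, 30], [0.002, 0, 0.01, 0, 30]]])

```text
t: 11.45
tool_pos: [0.4892, -0.2494, 0.1615]
eef_rot: [0.487, 0.873, -0.0, -0.0]
force: [-0.9, -0.0, -1.7]
grip_width: 0.428
grip_force: 20.0
```

move_arm(commands=[[[0, 0, 0.001, 0, 30], [0, 0, 0.002, 0, 30], [0, 0, 0.003, 0, 30], [0, 0, 0.003, 0, 30]]])

```text
t: 11.78
tool_pos: [0.4894, -0.2495, 0.1589]
eef_rot: [0.487, 0.873, -0.0, 0.0]
force: [-0.0, -0.6, 1.7]
grip_width: 0.431
grip_force: 20.0
```

```bash
python3 - <<'E'
from h import *
s=arm.read_state(); print(s['t'],s['tool_pos'],s['force'],s['wrist_torque'])
E
```

```text
11.7833 [ 0.48941488 -0.24954284  0.15889907] [-0.04473101 -0.59282404  1.67995518] [0.04388202 0.07787423 0.01598984]
```

move_arm(commands=[[[0, 0, 0.001, 0, 30], [0, 0, 0.002, 0.04, 30], [0, 0, 0.002, 0.08, 30], [0, 0, 0.002, 0.12, 30], [0, 0, 0.002, 0.14, 30], [0, 0, 0.002, 0.14, 30]]])

```text
t: 12.28
tool_pos: [0.4894, -0.2496, 0.157]
eef_rot: [0.547, 0.837, -0.0, 0.0]
force: [-0.1, 0.1, 3.8]
grip_width: 0.437
grip_force: 20.0
```

move_arm(commands=[[[0, 0, 0, 0.05, 30], [0, 0, 0, 0.1, 30], [0, 0, 0, 0.14, 30], [0, 0, 0, 0.14, 30]]])

```text
t: 12.62
tool_pos: [0.4894, -0.2496, 0.1569]
eef_rot: [0.604, 0.797, -0.0, 0.0]
force: [-0.1, 0.1, 2.9]
grip_width: 0.435
grip_force: 20.0
```

move_arm(commands=[[[0, 0, 0, 0.05, 30], [0, 0, 0, 0.1, 30], [0, 0, 0, 0.14, 30], [0, 0, 0, 0.14, 30]]])

```text
t: 12.95
tool_pos: [0.4894, -0.2496, 0.1569]
eef_rot: [0.658, 0.753, -0.0, 0.0]
force: [0.0, 0.0, 3.7]
grip_width: 0.435
grip_force: 20.0
```

move_arm(commands=[[[0, 0, 0, 0.05, 30], [0, 0, 0, 0.1, 30], [0, 0, 0, 0.14, 30], [0, 0, 0, 0.14, 30]]])

```text
t: 13.28
tool_pos: [0.4894, -0.2495, 0.1568]
eef_rot: [0.709, 0.705, 0.0, 0.0]
force: [-0.8, -0.6, 3.2]
grip_width: 0.435
grip_force: 20.0
```

move_arm(commands=[[[0, 0, 0, 0.05, 30], [0, 0, 0, 0.1, 30], [0, 0, 0, 0.14, 30], [0, 0, 0, 0.14, 30]]])

```text
t: 13.62
tool_pos: [0.4894, -0.2495, 0.1568]
eef_rot: [0.757, 0.654, 0.0, 0.0]
force: [-0.7, -0.2, 2.9]
grip_width: 0.436
grip_force: 20.0
```

move_arm(commands=[[[0, 0, 0, 0.05, 30], [0, 0, 0, 0.1, 30], [0, 0, 0, 0.14, 30], [0, 0, 0, 0.14, 30]]])

```text
t: 13.95
tool_pos: [0.4893, -0.2495, 0.1568]
eef_rot: [0.8, 0.599, -0.0, 0.0]
force: [0.3, -0.8, 3.0]
grip_width: 0.435
grip_force: 20.0
```

move_arm(commands=[[[0, 0, 0, 0.05, 30], [0, 0, 0, 0.1, 30], [0, 0, 0, 0.14, 30], [0, 0, 0, 0.14, 30]]])

```text
t: 14.28
tool_pos: [0.4893, -0.2495, 0.1568]
eef_rot: [0.84, 0.542, -0.0, 0.0]
force: [-0.5, 0.7, 3.7]
grip_width: 0.431
grip_force: 20.0
```

```bash
python3 - <<'E'
from h import *
s=arm.read_state(); print(s['t'],s['tool_pos'],s['force'],s['wrist_torque'],s['joints'][5])
E
```

```text
14.2833 [ 0.48930038 -0.2494879   0.156762  ] [-0.45193424  0.72354429  3.68205732] [-0.04119917  0.12056217  0.04562235] -0.17219576422048974
```

Still about 6 N of upward push and hardly any torque after 0.98 rad, so I keep turning.

move_arm(commands=[[[0, 0, 0, 0.05, 30], [0, 0, 0, 0.1, 30], [0, 0, 0, 0.14, 30], [0, 0, 0, 0.14, 30]]])

```text
t: 14.62
tool_pos: [0.4892, -0.2494, 0.1567]
eef_rot: [0.876, 0.482, -0.0, 0.0]
force: [-0.5, 0.3, 3.9]
grip_width: 0.434
grip_force: 20.0
```

move_arm(commands=[[[0, 0, 0, 0.05, 30], [0, 0, 0, 0.1, 30], [0, 0, 0, 0.14, 30], [0, 0, 0, 0.14, 30]]])

```text
t: 14.95
tool_pos: [0.4891, -0.2493, 0.1566]
eef_rot: [0.908, 0.42, -0.0, -0.0]
force: [-2.2, 0.0, 3.6]
grip_width: 0.433
grip_force: 20.0
```

move_arm(commands=[[[0, 0, 0, 0.05, 30], [0, 0, 0, 0.1, 30], [0, 0, 0, 0.14, 30], [0, 0, 0, 0.14, 30]]])

```text
t: 15.28
tool_pos: [0.4889, -0.2489, 0.1561]
eef_rot: [0.935, 0.355, -0.0, -0.001]
force: [1.4, 0.5, -1.1]
grip_width: 0.435
grip_force: 20.0
```

The upward push has vanished, so the peg has popped in. I stop turning, turn back slightly and check the torque.

move_arm(commands=[[[0, 0, 0, -0.02, 30], [0, 0, 0.001, -0.02, 30], [0, 0, 0.002, -0.02, 30], [0, 0, 0.002, -0.02, 30]]])

```text
t: 15.62
tool_pos: [0.4891, -0.2493, 0.1543]
eef_rot: [0.931, 0.364, -0.0, -0.0]
force: [-0.1, 1.1, -2.1]
grip_width: 0.43
grip_force: 20.0
```

```bash
python3 - <<'E'
from h import *
s=arm.read_state(); print(s['t'],s['tool_pos'],s['force'],s['wrist_torque'],s['joints'][5])
rows([(.4893,-.2495,.147,.0)],30)
E
```

```text
15.6167 [ 0.48912453 -0.24925924  0.15429263] [-0.10097879  1.09624386 -2.06685712] [0.01869947 0.03377255 0.05134229] 0.22867134618416318
yaw now -0.826
[[-0.0,0.0003,0.0073,-0.826,30]]
```

Peg in, no load. I lower gently to just above the collar.

move_arm(commands=[[[0, 0, 0.001, 0, 30], [0, 0, 0.002, 0, 30], [0, 0, 0.003, 0, 30], [0, 0, 0.004, 0, 30], [0, 0, 0.005, 0, 30], [0, 0, 0.006, 0, 30], [0, 0, 0.0065, 0, 30], [0, 0, 0.0065, 0, 30], [0, 0, 0.0065, 0, 30]]])

```text
t: 16.37
tool_pos: [0.4892, -0.2493, 0.1481]
eef_rot: [0.932, 0.363, -0.0, -0.0]
force: [0.9, 0.2, -2.8]
grip_width: 0.434
grip_force: 20.0
```

move_arm(commands=[[[0, 0, 0.0005, 0, 30], [0, 0, 0.001, 0, 30], [0, 0, 0.0015, 0, 30], [0, 0, 0.0015, 0, 30], [0, 0, 0.0015, 0, 30]]])

```text
t: 16.78
tool_pos: [0.4893, -0.2494, 0.1466]
eef_rot: [0.932, 0.363, -0.0, 0.0]
force: [0.5, 0.4, -2.3]
grip_width: 0.432
grip_force: 20.0
```

move_arm(commands=[[[0, 0, 0.0005, 0, 30], [0, 0, 0.001, 0, 30], [0, 0, 0.001, 0, 30], [0, 0, 0.001, 0, 30]]])

```text
t: 17.12
tool_pos: [0.4893, -0.2494, 0.1459]
eef_rot: [0.932, 0.363, 0.0, 0.0]
force: [-0.3, 1.1, 1.4]
grip_width: 0.433
grip_force: 20.0
```

Contact at the expected height, so it is seated. Release and retreat straight up.

move_arm(commands=[[[0, 0, 0, 0, 60], [0, 0, 0, 0, 80], [0, 0, 0, 0, 85], [0, 0, 0, 0, 85], [0, 0, 0, 0, 85], [0, 0, 0, 0, 85], [0, 0, -0.02, 0, 85], [0, 0, -0.05, 0, 85], [0, 0, -0.09, 0, 85], [0, 0, -0.13, 0, 85], [0, 0, -0.15, 0, 85], [0, 0, -0.15, 0, 85]]])

```text
t: 18.12
tool_pos: [0.4919, -0.2511, 0.3014]
eef_rot: [0.932, 0.363, 0.003, 0.004]
force: [0.6, 0.3, 0.2]
grip_width: 0.85
grip_force: 0.0
```

move_arm(commands=[[[0.03, 0, 0, 0, 85], [0.07, 0, 0, 0, 85], [0.11, 0, 0, 0, 85], [0.15, 0, 0, 0, 85], [0.19, 0, 0, 0, 85], [0.2, 0, 0, 0, 85], [0.2, 0, 0, 0, 85]]])

```text
t: 18.7
tool_pos: [0.6377, -0.1115, 0.2938]
eef_rot: [0.931, 0.365, -0.001, -0.001]
force: [-1.1, -1.0, -0.3]
grip_width: 0.854
grip_force: 0.0
```

```bash
python3 - <<'E'
from h import *
s=arm.read_state(); print(s['t'],s['tool_pos'],s['force'])
o=[]
for n in('top','side'):
    p,d=snap(n,'f_'+n); P=cloud(n,d); z=P[:,:,2]
    m=(np.hypot(P[:,:,0]-.4893,P[:,:,1]+.2494)<.03)&(abs(z-.166)<.006); Q=P[m]
    if len(Q): print(n,len(Q),(Q.min(0)+Q.max(0))/2,np.ptp(Q,0),np.percentile(Q[:,2],90))
f=lambda q,k:cv2.resize(q,None,fx=k,fy=k,interpolation=cv2.INTER_CUBIC)
a=f(cv2.imread('pics/f_top.png')[140:255,340:500],2.4);b=f(cv2.imread('pics/f_side.png')[200:340,300:460],2.5)
o=np.zeros((max(a.shape[0],b.shape[0]),a.shape[1]+b.shape[1],3),np.uint8);o[:a.shape[0],:a.shape[1]]=a;o[:b.shape[0],a.shape[1]:]=b;cv2.imwrite('pics/c5.png',o)
E
```

```text
18.7 [ 0.63766516 -0.11154737  0.29383116] [-1.05439034 -0.99916653 -0.26866707]
top 272 [ 0.48737508 -0.25073081  0.16539475] [0.03833568 0.03832107 0.01071746] 0.16835947963168213
side 276 [ 0.4894386  -0.24837997  0.16478142] [0.03967444 0.04011631 0.0094886 ] 0.1676350391320955
```

View pics/c5.png

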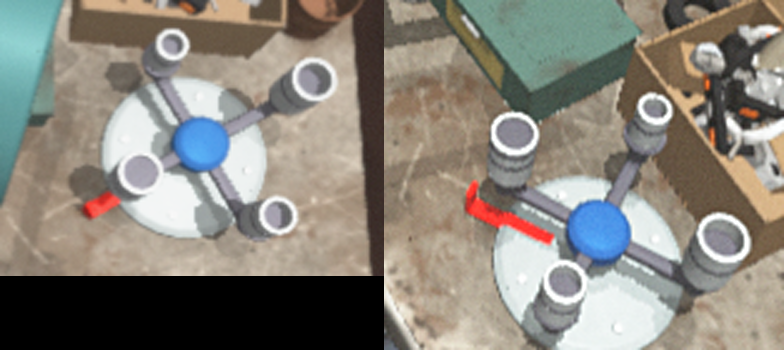

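The socket sits upright on the hook at the pointer, about (140,175) in the left crop. Its top is at about 0.166 m as expected, and the gripper is clear.

```bash
python3 -c "
from station import arm
print(arm.job_done())"
```

```text
the job is handed in; nothing more can be done
None
```

The job is handed in at about 19 s: the empty hook stands about 0.06 rad from the red pointer, and the socket sits upright and let go on its collar (top at about 0.166 m as expected, position within about 2 mm); the judge's verdict was not shown.

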